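# Send the router-bit rack home past the drop gate

## Robot

A 6-joint arm with a two-finger parallel gripper is mounted at the origin on the work surface. World frame = base frame: x ahead of the robot, y to its left, z up, the work surface at z = 0. Lengths are in m, angles in rad, forces in N, time in s.
With the tool pointing down it reaches from about 0.35 to 0.775 m from the base axis. Payload 5.5 kg.
Tool frame: the origin (TCP) lies at the very end of the fingers, on their centre line; the grasp point (between the pads) lies 19 mm behind it; z points along the fingers, x is the direction in which the jaws open and shut, and the axes are right-handed (so a half turn about z gives the same grasp; the last joint's range is limited). The gripper opens to 85 mm and grips with 20 to 120 N. Pads are 22 mm wide; open, the fingers measure 114 mm over their backs; the gripper's body (76 mm by 85 mm) begins 54 mm behind the grasp point. The pads swing forward as they close: fully open they stand 13 mm farther back than shut.
Start: joints at [1.161, 0.313, 0.046, 1.304, 0, 1.431], TCP at [0.153, 0.554, 0.231] pointing down, gripper open.
Joint ranges: [-2.76, 2.76], [-0.86, 1.69], [-1.03, 1.26], [-2.2, 2.34], [-1.47, 1.5], [-3.14, 3.14]. Speed limits (rad/s): [2.57, 2.57, 3.14, 3.14, 3.14, 3.14].

## Interface

Orientations are given as a unit quaternion [w, x, y, z].
In Python, from plant import status, imaging, bot gives the robot as it stands.
- The arm moves only by the tool jog_arm, never from a script. Its argument "targets" is a list of rows, each an object with "linear": the shift along the tool's x, y, z in mm, a list of three; "angular": the turn, a rotation vector about the tool's x, y, z in units of 6 degrees (1.0 is 6 degrees), a list of three; "hand": the finger opening in mm, from 0 to 85.4. In form: [{"linear": [tx, ty, tz], "angular": [wx, wy, wz], "hand": hand}, ...]. A call has 1 to 20 rows; each row is the pose to reach, as a shift and turn from the pose commanded when the call began, along the tool's axes at that moment; what a row does not reach only later rows make up. A row lasts 1/8 s, in which the tool goes at most 62.5 mm and 10.7 degrees, less where a joint would pass 70% of its speed; a pose out of reach is approached as far as the arm can. A call with a gripper value outside its range is refused whole. The fingers move at their own pace and stop on an object; "force" is the grip in N (left out, the last holds). Time passes only in rows, so rows that repeat a pose let the fingers close. It gives the time, the measured TCP pose, the force and the opening at its end, in the units of the state.
- status.read_state(): the state, without advancing time (a new reading comes with each control period).
- imaging.grab_frame(name): name is "scene" or "top" or "wrist"; returns the picture (400x640x3 uint8, red, green, blue); there is no depth.
- imaging.camera_params(name): a dict with "camera_matrix" (3x3 intrinsics, pixels), "D" ([k1, k2, p1, p2, k3] as OpenCV has them; the pictures are not rectified), "extrinsics" (4x4, takes a point from world to camera coordinates); the wrist camera has in their place "tool_from_camera" (4x4, takes a point from camera to tool coordinates, whose origin is the TCP and whose axes are the tool frame's). Camera axes: x right, y up, looking along -z (the intrinsics and any distortion apply to the point x, -y, -z); pixel columns grow to the right and rows downward; lengths in m; the calibration is good to about 2 mm. A picture is of the moment at which its call begins: read the wrist's pose just before it. camera_params takes no time and is no camera call.
- bot.hand_in(): hands the job in, once; it reports no verdict.
Trained networks look in the newest picture that a camera, given by its name, has taken for a name from the list of things; names that differ only in an ending like _2 or _b are one class to them, and where a whole thing is asked for, a point or a joint stands for the part that bears it (a point fixed in the world has none). Each returns a list of dicts, best first, with "p" (0 to 1); they miss things now and then, are a little off and sometimes report something else, mostly with a low value. They report only what shows in the picture. A call takes as long as a camera call. They do not tell look-alikes from the thing itself.
- imaging.spot_in(camera, target): "box" ([centre column, centre row, width, height] in pixels, round what is visible of it).
- imaging.silhouettes(camera, target): "pixels" (400x640 bool, what is visible of it) and "box" ([centre column, centre row, width, height] in pixels, round what is visible of it).
The state is a dict: "time": time; "qpos": joint angles; "dq": joint speeds; "tau": joint torques, N m; "eef_pos": TCP position; "tool_rot": TCP orientation; "ft_force": force on the tool from outside, world axes, zero at the start; "wrist_torque": the same for the moment, N m; "grip_width": finger opening in m.
Only numpy, scipy, OpenCV 4.12 (cv2) and the standard library are available. Lean on these libraries where they do the work, as an engineer would, in place of code of your own. Each camera call takes 0.05 s, during which the arm holds its last target.

## Task

Push the wooden rack of router bits along its plywood chute until it is fully home against the end stop, while one fingertip keeps the long paddle beside the chute pressed down so that the spring gate stays open and never touches the rack. Then let go of the paddle, so that the gate closes behind the block of bits. Only press and push: do not lift or tip the rack, and leave the jar, the tape measure and the offcut alone.

Things in the scene. Friction and masses are not known exactly. Their poses are not given: they have to be found in the camera images.
- chute: Fixed straight plywood chute. Origin: on the bench top, under the gate, midway between the walls. x = the way the rack travels (away from the robot, turned up to 0.4 rad), y = left, z up. Sizes in mm: floor top at z = 6; walls inside at y = -28 and +28, 6 thick, tops at z = 36; open end x = -209; end stop's face x = +72, top z = 46. All 'chute' coordinates below are in this frame.
- shaft (a point): Point on the gate's shaft (8 mm diameter) over the chute's origin: chute (0, -34, 62) mm. The shaft lies along chute x from -212 to +14 above the right wall, carried by two posts (8 x 10 mm, tops at z = 68) at chute x = -205 and +12, y = -37.
- rack: Loose dark-wood rack, 0.25 to 0.5 kg, in the chute. Origin: centre of its block's underside; x along the chute. Block 60 (x) x 52 x 28 mm high, six bits seated in it reach 50 mm. Behind it a sole 10 high to x = -75, then a push tab 8 thick, 44 wide, 64 high. Origin starts at chute x = -67 to -42; fully home: +42, block on the end stop; the gate then drops over the sole, 12 mm behind the block.
- tab (a point): Centre of the rear (robot-side) face of the push tab, 46 mm above the rack's underside: the face to push. Face 44 mm wide, from 10 to 64 mm above the underside. In the rack's frame (-83, 0, 46) mm.
- gate (a joint): Angle of the gate see-saw about its shaft, rad: 0 closed, grows as the paddle is pressed and the gate's arm rises; stop at 0.85. At 0.6 the paddle is level. Above 0.4 the gate clears rack and bits. Its spring takes about 3 to 10 N on the paddle, least at the outer edge, and shuts the gate by itself when the paddle is let go.
- tooth (a point): The gate's aluminium blade that blocks the rack, hanging from an arm that crosses above the chute: 8 mm thick (chute x -4 to 4), 20 wide; closed, it spans chute y = 5 to 25, z = 22 to 62 mm. This point: middle of its lower edge, chute (0, 15, 22) when closed, moving with the gate.
- paddle_mid (a point): The see-saw's other side: aluminium plate right of the chute, 175 mm long (chute x = -200 to -25), 36 wide, 4 thick. Closed, its top slopes up outwards from chute y = -55, z = 52 to y = -85, z = 73; level (gate 0.6) its top is at z = 42, y = -46 to -82. A press works alike anywhere along it; a fingertip can slide along it. This point: middle of its top (closed -112, -70, 62; level -112, -64, 42).
- jar: Bystander: screw-top glass jar, 52 mm diameter, 65 high, to the left of the gate. Origin under its centre.
- tape: Bystander: black tape measure, 65 x 32 x 60 mm high, right of the chute beyond the paddle. Origin under its centre.
- offcut: Bystander: light-wood offcut lying flat, 110 x 45 x 30 mm, left of the chute. Origin under its centre.
Things that resemble listed ones, but are neither listed nor needed, are in the scene too. Several things have the shape of the rack; the one meant has the colours described above.

How it is judged:
On the way, in this order (a step that is already met when the one before it is completed fails the run):
1. a fingertip presses the paddle and holds the gate open, the rack still before the gate (value of joint gate above 0.4 rad and contact force between the fingers and gate above 0.3 N and x of rack in the frame of chute below -0.025 m), for 0.2 s.
2. with the gate still held open by a fingertip, the rack's block is pushed past the gate (value of joint gate above 0.33 rad and contact force between the fingers and gate above 0.3 N and x of rack in the frame of chute above 0.036 m), for 0.1 s.
At the end, for the whole second after the job is handed in: The rack stands flat in the chute, at rest, its block within 6 mm of the end stop (rack origin beyond chute x = 36 mm), and the gate has closed behind the block (gate below 0.06 rad) (x of rack in the frame of chute above 0.036 m and z of rack in the frame of chute below 0.01 m and angle between rack's own z axis and vertical below 0.05 rad and value of joint gate below 0.06 rad and linear speed of rack below 0.01 m/s); the robot touches nothing.
It fails at once if the gate's blade touches the rack (over 1.5 N) (contact force between gate and rack above 1.5 N).
It fails at once if the rack is lifted more than 10 mm or tipped more than 0.15 rad (z of rack in the frame of chute above 0.016 m or angle between rack's own z axis and vertical above 0.15 rad).
It fails at once if the jar, the tape measure or the offcut is moved more than 20 mm (distance of any of jar, tape, offcut from where it was at the start of the episode above 0.02 m).
It also fails if it takes over 48 s, if anything falls off the work surface, if the arm or the gripper's body presses on something with over 40 N, if the wrist force passes 120 N, or if a joint passes its speed limit or range.

## Working session

There is one attempt and no reset: what is moved stays moved. The work goes in short steps, Python scripts to look and compute and a tool call to move; the robot and the scene stay as the last step left them, time stands still between calls to the robot, and variables do not carry over. Pictures are saved under pics/ and viewed, and the job is handed in when it is done.

Besides the shell and the picture viewer there is one more tool, called after "Request:" in YAML: its name, and indented under it one key for each argument. jog_arm: Moves the arm, as the interface text tells. Its arguments: {"type":"object","properties":{"targets":{"type":"array","items":{"type":"object","properties":{"linear":{"type":"array","items":{"type":"number"}},"angular":{"type":"array","items":{"type":"number"}},"hand":{"type":"number"}}}},"force":{"type":"number"}},"required":["targets"]}

```bash
ls; mkdir -p pics; python3 - <<'E'
from plant import status, imaging, bot
import cv2,json
print(status.read_state())
for n in ["scene","top"]:
    im=imaging.grab_frame(n); cv2.imwrite(f"pics/{n}0.png",im[:,:,::-1])
for n in ["scene","top","wrist"]: print(imaging.camera_params(n))
E
```

```text
pics
{'time': 0.0, 'qpos': array([1.16139284e+00, 3.14022155e-01, 4.49969432e-02, 1.30359203e+00,
       4.33602608e-05, 1.43119002e+00]), 'dq': array([ 0.00160193,  0.00043756, -0.00053431,  0.00091977,  0.0008993 ,
        0.00128815]), 'tau': array([-5.78192194e-04, -4.80623567e+01,  2.98536712e+01,  1.93107646e-02,
       -3.43298607e-04,  1.06465983e-06]), 'eef_pos': array([0.15305851, 0.55373894, 0.23040383]), 'tool_rot': array([ 4.26263708e-04,  7.95781045e-01,  6.05583767e-01, -8.04802231e-04]), 'ft_force': array([ 0.48575187, -0.32238046, -0.8094324 ]), 'wrist_torque': array([ 0.00178775, -0.04698125, -0.03836291]), 'grip_width': 0.08548987468733237}
{'camera_matrix': array([[422.95526226,   0.        , 319.54393596],
       [  0.        , 422.95526226, 199.22955369],
       [  0.        ,   0.        ,   1.        ]]), 'D': array([-0.04094136,  0.        ,  0.        ,  0.        ,  0.        ]), 'extrinsics': array([[ 0.73496101,  0.67787348, -0.01788464, -0.48184152],
       [-0.38338099,  0.43713305,  0.81359309,  0.14444585],
       [ 0.55933114, -0.59110257,  0.5811595
[... 596 characters left out ...]
       [ 0.00000000e+00,  0.00000000e+00,  0.00000000e+00,
         1.00000000e+00]])}
{'camera_matrix': array([[305.08957762,   0.        , 319.28748495],
       [  0.        , 305.08957762, 201.79000225],
       [  0.        ,   0.        ,   1.        ]]), 'D': array([-0.00309943,  0.        ,  0.        ,  0.        ,  0.        ]), 'tool_from_camera': array([[ 9.99999623e-01,  5.43852682e-04, -6.76768557e-04,
        -9.90181909e-04],
       [ 3.50659179e-04, -9.66087936e-01, -2.58213044e-01,
        -6.44834164e-02],
       [-7.94247795e-04,  2.58212709e-01, -9.66087763e-01,
        -1.43770208e-01],
       [ 0.00000000e+00,  0.00000000e+00,  0.00000000e+00,
         1.00000000e+00]])}
```

View pics/scene0.png

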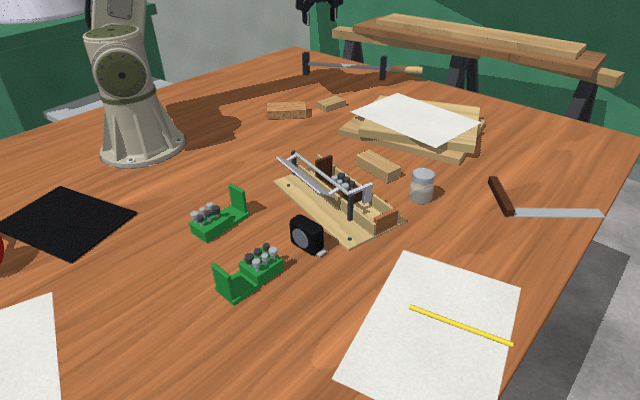

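View pics/top0.png

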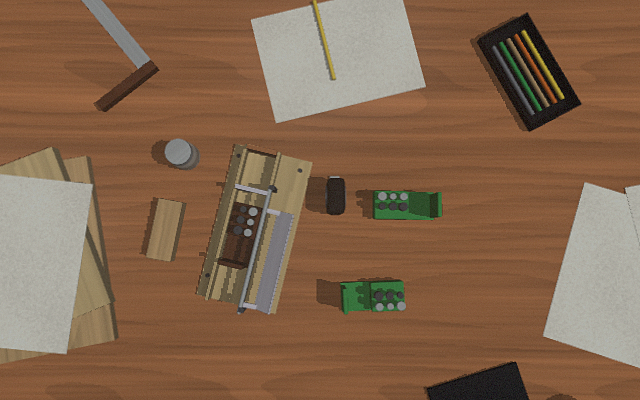

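The top view shows the chute around (255,230), leaning right as it goes away from the robot. The dark rack is at (238,235) and its tab at (232,262). The gate arm is at (255,190) and the paddle at (273,262). I'll enlarge both views to measure.

```bash
python3 - <<'E'
import cv2
t=cv2.imread('pics/top0.png'); s=cv2.imread('pics/scene0.png')
c=cv2.resize(t[135:325,185:325],None,fx=3.15,fy=3.15,interpolation=cv2.INTER_CUBIC); cv2.imwrite('pics/topz.png',c)
c=cv2.resize(s[145:255,265:415],None,fx=5,fy=5,interpolation=cv2.INTER_CUBIC); cv2.imwrite('pics/scenez.png',c)
E
python3 - <<'E'
from plant import imaging
for cam in ["top","scene"]:
    for n in ["rack","tab","tooth","paddle_mid","chute","tape","jar"]:
        print(cam,n,[([round(float(x),1) for x in d["box"]],round(d["p"],2)) for d in imaging.spot_in(cam,n)][:4])
E
```

```text
top rack [([371.7, 296.7, 69.0, 31.8], 0.77), ([239.3, 231.7, 46.6, 70.3], 0.68)]
top tab [([238.3, 234.8, 42.6, 67.4], 0.66), ([371.7, 295.1, 65.2, 37.9], 0.66), ([407.8, 205.9, 67.4, 30.1], 0.61)]
top tooth [([263.4, 248.9, 63.2, 129.9], 0.78)]
top paddle_mid [([263.6, 248.0, 55.9, 129.8], 0.92)]
top chute [([254.2, 229.5, 116.7, 170.7], 0.87)]
top tape [([336.1, 195.1, 15.4, 40.7], 0.57)]
top jar [([181.9, 155.2, 30.9, 30.3], 0.7)]
scene rack [([338.9, 180.8, 44.5, 46.4], 0.93), ([247.2, 274.8, 72.9, 59.1], 0.88)]
scene tab [([338.9, 178.9, 49.5, 44.1], 0.91), ([219.3, 212.4, 58.4, 61.0], 0.9), ([249.7, 272.6, 71.6, 57.6], 0.84)]
scene tooth [([324.4, 177.4, 94.5, 51.0], 0.78), ([339.1, 179.6, 41.9, 46.1], 0.46)]
scene paddle_mid [([325.1, 178.9, 96.1, 45.6], 0.57)]
scene chute [([340.5, 200.6, 129.6, 101.8], 0.84)]
scene tape [([306.3, 235.2, 35.4, 41.4], 0.57), ([339.9, 202.0, 136.1, 104.2], 0.27)]
scene jar [([420.6, 186.7, 28.1, 40.0], 0.93)]
```

View pics/topz.png

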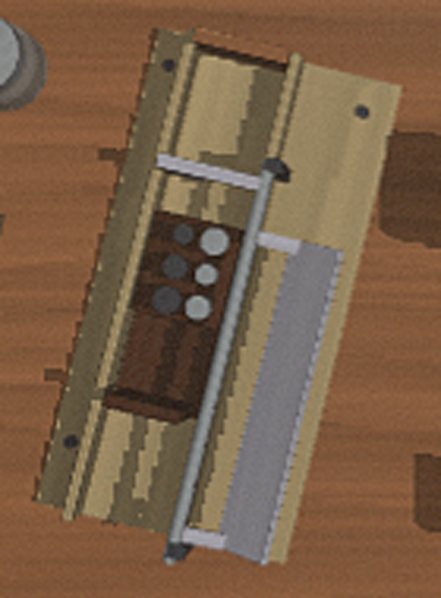

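View pics/scenez.png

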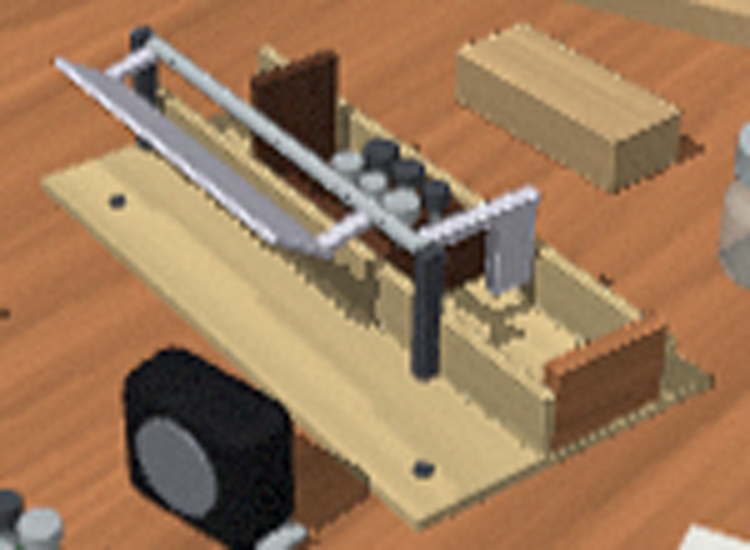

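```bash
cat > h.py <<'E'
import numpy as np,cv2
from scipy.optimize import least_squares
from plant import imaging
P={c:imaging.camera_params(c) for c in["top","scene"]}
def proj(c,X):
    p=P[c]; E=p["extrinsics"]; X=np.atleast_2d(X)
    Y=X@E[:3,:3].T+E[:3,3]; Y=Y*[1,-1,-1]
    return cv2.projectPoints(Y.reshape(-1,1,3),np.zeros(3),np.zeros(3),p["camera_matrix"],p["D"])[0].reshape(-1,2)
def cw(q,X): # chute->world, m
    x,y,t=q; X=np.atleast_2d(X).astype(float)/1000; c,s=np.cos(t),np.sin(t)
    return np.c_[x+c*X[:,0]-s*X[:,1],y+s*X[:,0]+c*X[:,1],X[:,2]]
E
cat > fit.py <<'E'
from h import *
tz=lambda u,v:(u/3.15+185-.3,v/3.15+135-.3); sz=lambda u,v:(u/5+265-.4,v/5+145-.4)
O=[("top",(-209,31,36),tz(70,515)),("top",(-205,-37,68),tz(178,551)),("top",(12,-37,68),tz(276,169)),
("top",(-25,-85,73),tz(343,253)),("top",(-200,-85,73),tz(266,562)),("top",(0,25,62),tz(160,160)),
("scene",(-205,-37,68),sz(143,33)),("scene",(12,-37,68),sz(428,250)),("scene",(-200,-85,73),sz(60,62)),
("scene",(4,25,22),sz(532,280)),("scene",(4,5,22),sz(490,293))]
M=np.array([o[1] for o in O]);U=np.array([o[2] for o in O])
def res(q):
    W=cw(q,M); return np.concatenate([proj(o[0],W[i])[0]-U[i] for i,o in enumerate(O)])
r=least_squares(res,[.55,.05,-.25],loss="soft_l1"); print(r.x); print(res(r.x).reshape(-1,2).round(1))
q=r.x
# rack x
R=[("scene",(-75,-22,64),sz(255,80)),("scene",(-75,22,64),sz(338,53)),("top",(-83,-22,64),tz(190,420)),("top",(-83,22,64),tz(105,402))]
f=lambda a:np.concatenate([proj(c,cw(q,np.array(m)+[a[0],0,6]))[0]-u for c,m,u in R])
r2=least_squares(f,[-55.]);print("rack",r2.x,f(r2.x).reshape(-1,2).round(1))
t=cv2.imread('pics/top0.png')
for m in [(x,-34,62) for x in range(-200,20,40)]+[(x,-85,73) for x in(-200,-112,-25)]+[(-209,28,36),(72,28,36),(72,-28,36),(-209,-28,36),(72,-28,46)]:
    u=proj("top",cw(q,m))[0]; cv2.circle(t,tuple(int(round(a)) for a in u),1,(0,0,255),-1)
cv2.imwrite('pics/fit.png',cv2.resize(t[135:325,185:325],None,fx=3.15,fy=3.15,interpolation=cv2.INTER_CUBIC))
E
python3 fit.py
```

```text
[ 0.6286482   0.15561927 -0.23017819]
[[-0.7  1.7]
 [-0.   0.3]
 [-0.1 -1.3]
 [ 0.1 -1. ]
 [-0.2  1.1]
 [ 1.2  0.2]
 [-0.2 -0.3]
 [ 0.4  0.2]
 [-0.9 -1. ]
 [ 0.2  0.6]
 [ 1.1  1.3]]
rack [-53.85166359] [[ 1.2  1.3]
 [ 0.9  0.8]
 [-2.5  0.6]
 [-0.3  0.3]]
```

View pics/fit.png

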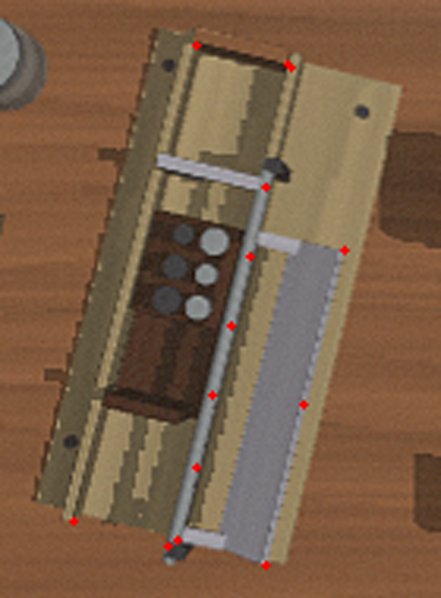

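```bash
cat > rel.py <<'E'
# displacement from current pose to a chute-frame TCP pose in jog units
import sys; from h import *; from plant import status
from scipy.spatial.transform import Rotation as Ro
q=[0.6286482,0.15561927,-0.23017819]
s=status.read_state(); w=s["tool_rot"]; R=Ro.from_quat([w[1],w[2],w[3],w[0]])
t=q[2]; Rd=Ro.from_matrix(np.array([[-np.sin(t),np.cos(t),0],[np.cos(t),np.sin(t),0],[0,0,-1]]).T)
tgt=cw(q,[float(a) for a in sys.argv[1:4]])[0]
c,sn=np.cos(t),np.sin(t); d=s["eef_pos"]-[q[0],q[1],0]
print("now chute mm",(1000*np.array([c*d[0]+sn*d[1],-sn*d[0]+c*d[1],d[2]])).round(1),"world tgt",tgt.round(3))
print("linear",(R.inv().apply(tgt-s["eef_pos"])*1000).round(1),"ang",(np.degrees((R.inv()*Rd).as_rotvec())/6).round(2))
print("t",s["time"],"F",s["ft_force"].round(1),"w",s["grip_width"])
E
python3 rel.py -162 -34 150
```

```text
now chute mm [-553.8  279.6  231.3] world tgt [0.463 0.159 0.15 ]
linear [-297.9  403.9   81.3] ang [-0.   -0.   -0.38]
t 0.8 F [ 0.4  0.6 -0.3] w 0.08562221660461125
```

Request:
jog_arm:
  targets:
    - {"linear": [-32,44,0],"angular": [0,0,-0.38],"hand": 60}
    - {"linear": [-65,90,0],"angular": [0,0,-0.38],"hand": 60}
    - {"linear": [-100,135,0],"angular": [0,0,-0.38],"hand": 60}
    - {"linear": [-132,180,0],"angular": [0,0,-0.38],"hand": 60}
    - {"linear": [-165,225,0],"angular": [0,0,-0.38],"hand": 60}
    - {"linear": [-198,270,0],"angular": [0,0,-0.38],"hand": 60}
    - {"linear": [-232,315,0],"angular": [0,0,-0.38],"hand": 60}
    - {"linear": [-265,360,0],"angular": [0,0,-0.38],"hand": 60}
    - {"linear": [-298,404,20],"angular": [0,0,-0.38],"hand": 60}
    - {"linear": [-298,404,50],"angular": [0,0,-0.38],"hand": 60}
    - {"linear": [-298,404,81],"angular": [0,0,-0.38],"hand": 60}
    - {"linear": [-298,404,110],"angular": [0,0,-0.38],"hand": 60}
    - {"linear": [-298,404,131],"angular": [0,0,-0.38],"hand": 60}
    - {"linear": [-298,404,131],"angular": [0,0,-0.38],"hand": 60}
    - {"linear": [-298,404,131],"angular": [0,0,-0.38],"hand": 60}

```text
time: 2.68
eef_pos: [0.4638, 0.1594, 0.1011]
tool_rot: [0.0, 0.784, 0.621, 0.001]
ft_force: [-0.3, -0.2, 0.3]
grip_width: 0.06
```

```bash
python3 rel.py -162 -34 40; python3 - <<'E'
from plant import imaging
import cv2
for n,b in [("scene",(110,255,240,430)),("wrist",None),("top",(135,325,165,325))]:
    im=imaging.grab_frame(n)[:,:,::-1]
    if b: im=cv2.resize(im[b[0]:b[1],b[2]:b[3]],None,fx=4 if n=="scene" else 3.1,fy=4 if n=="scene" else 3.1,interpolation=cv2.INTER_CUBIC)
    cv2.imwrite(f"pics/{n}1.png",im)
E
```

```text
now chute mm [-161.4  -33.9  101.1] world tgt [0.463 0.159 0.04 ]
linear [-0.2 -0.7 61.1] ang [ 0.01 -0.    0.  ]
t 2.675 F [-0.3 -0.2  0.3] w 0.059951344748934016
```

View pics/scene1.png

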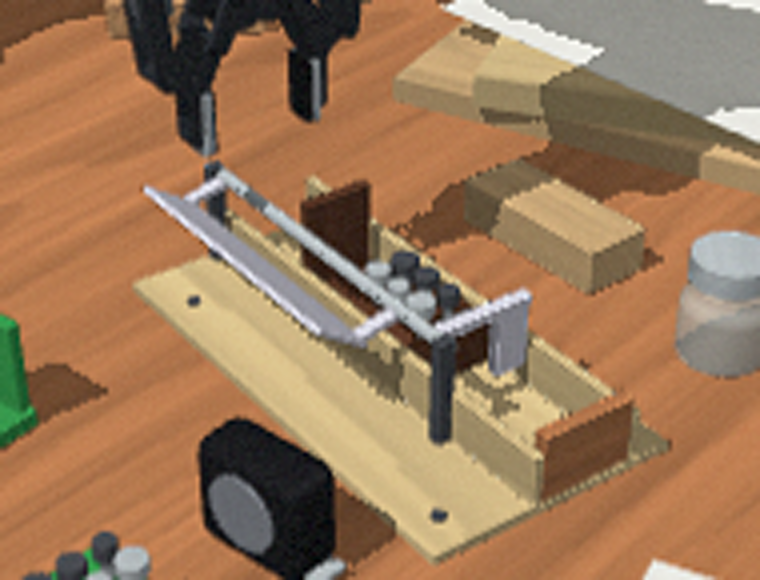

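View pics/wrist1.png

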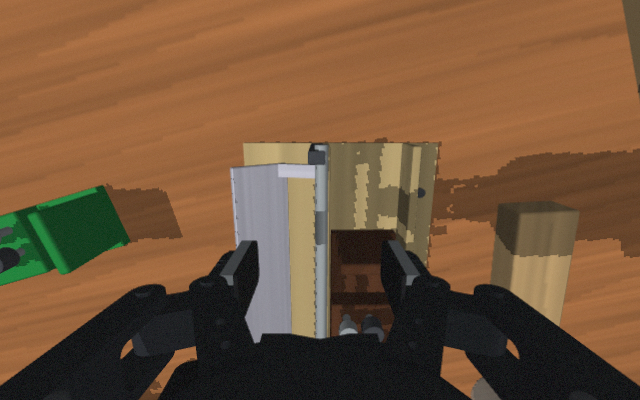

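```bash
cat > wr.py <<'E'
import sys; from h import *; from plant import status
from scipy.spatial.transform import Rotation as Ro
q=[0.6286482,0.15561927,-0.23017819]
s=status.read_state(); w=s["tool_rot"]; R=Ro.from_quat([w[1],w[2],w[3],w[0]])
im=imaging.grab_frame("wrist")[:,:,::-1].copy()
p=imaging.camera_params("wrist"); T=np.array(p["tool_from_camera"])
def pt(Xt):
    Y=(np.atleast_2d(Xt)-T[:3,3])@T[:3,:3]; Y=Y*[1,-1,-1]
    return cv2.projectPoints(Y.reshape(-1,1,3),np.zeros(3),np.zeros(3),p["camera_matrix"],p["D"])[0].reshape(-1,2)
def pc(X): return pt(R.inv().apply(cw(q,X)-s["eef_pos"]))
rx=float(sys.argv[2])
def dr(U,c):
    for u in U: cv2.circle(im,(int(round(u[0])),int(round(u[1]))),2,c,-1)
h=s["grip_width"]/2
dr(pt([[a,b,0] for a in(-h,h) for b in(-.011,.011)]),(0,255,0))
dr(pc([[rx-83,y,70] for y in(-22,0,22)]),(0,0,255))
dr(pc([[-200,-85,73],[-200,-55,52],[-205,-37,68],[-209,28,36],[-209,-28,36]]),(255,255,0))
cv2.imwrite(sys.argv[1],im)
E
python3 wr.py pics/wr1.png -54
```

```text
(no output)
```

View pics/wr1.png

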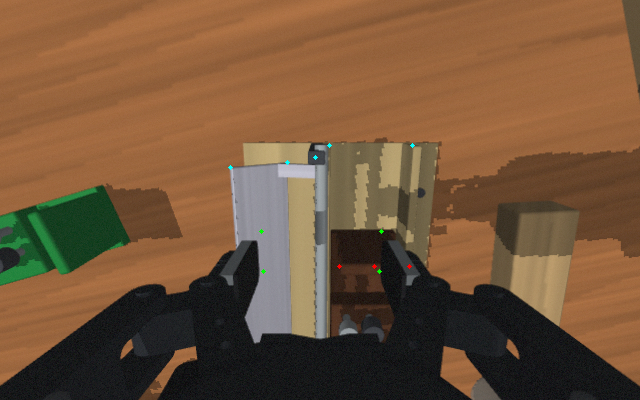

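Request:
jog_arm:
  targets:
    - {"linear": [0,-1,15],"angular": [0,0,0],"hand": 60}
    - {"linear": [0,-1,28],"angular": [0,0,0],"hand": 60}
    - {"linear": [0,-1,36],"angular": [0,0,0],"hand": 60}
    - {"linear": [0,-1,42],"angular": [0,0,0],"hand": 60}
    - {"linear": [0,-1,48],"angular": [0,0,0],"hand": 60}
    - {"linear": [0,-1,50],"angular": [0,0,0],"hand": 60}
    - {"linear": [0,-1,50],"angular": [0,0,0],"hand": 60}

```text
time: 3.75
eef_pos: [0.4622, 0.1599, 0.0504]
tool_rot: [-0.0, 0.784, 0.621, 0.0]
ft_force: [-1.8, 2.1, 2.3]
grip_width: 0.0598
```

```bash
cat > look.py <<'E'
import sys; from plant import imaging
import cv2
k=sys.argv[1]
for n,b,f in [("scene",(110,255,240,430),4),("top",(135,325,165,325),3.1)]:
    im=imaging.grab_frame(n)[:,:,::-1]
    cv2.imwrite(f"pics/{n}{k}.png",cv2.resize(im[b[0]:b[1],b[2]:b[3]],None,fx=f,fy=f,interpolation=cv2.INTER_CUBIC))
E
python3 rel.py -162 -34 34; python3 wr.py pics/wr2.png -54; python3 look.py 2
```

```text
now chute mm [-163.1  -33.8   50.4] world tgt [0.463 0.159 0.034]
linear [-0.2  1.1 16.4] ang [-0.   -0.01  0.  ]
t 3.75 F [-1.8  2.1  2.3] w 0.05980497130514424
```

View pics/scene2.png

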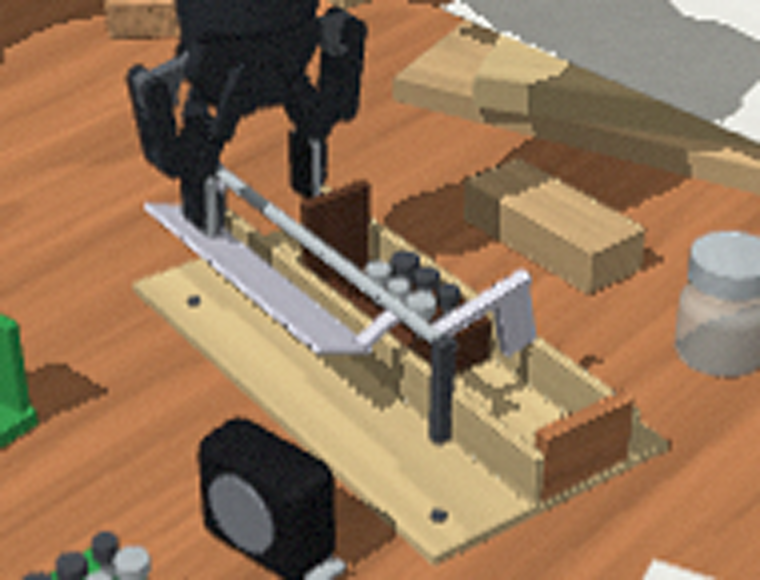

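View pics/wr2.png

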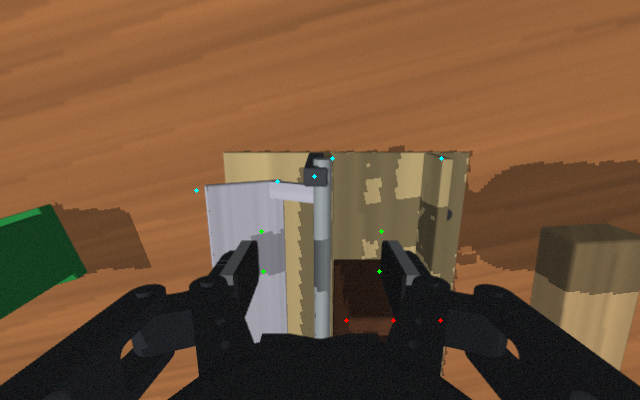

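The finger is on the paddle, the gate is partly open, and the left finger is behind the tab. I'll press further.

Request:
jog_arm:
  targets:
    - {"linear": [0,0,4],"angular": [0,0,0],"hand": 60}
    - {"linear": [0,0,8],"angular": [0,0,0],"hand": 60}
    - {"linear": [0,0,12],"angular": [0,0,0],"hand": 60}
    - {"linear": [0,0,15],"angular": [0,0,0],"hand": 60}
    - {"linear": [0,0,15],"angular": [0,0,0],"hand": 60}
    - {"linear": [0,0,15],"angular": [0,0,0],"hand": 60}
    - {"linear": [0,0,15],"angular": [0,0,0],"hand": 60}

```text
time: 4.78
eef_pos: [0.4643, 0.1604, 0.0363]
tool_rot: [0.001, 0.783, 0.621, 0.002]
ft_force: [-1.0, 5.7, 7.2]
grip_width: 0.06
```

```bash
python3 rel.py -162 -34 34; python3 look.py 3
```

```text
now chute mm [-161.1  -32.9   36.3] world tgt [0.463 0.159 0.034]
linear [-1.1 -0.9  2.3] ang [ 0.03 -0.02  0.01]
t 4.775 F [-1.   5.7  7.2] w 0.05997319403234257
```

View pics/scene3.png

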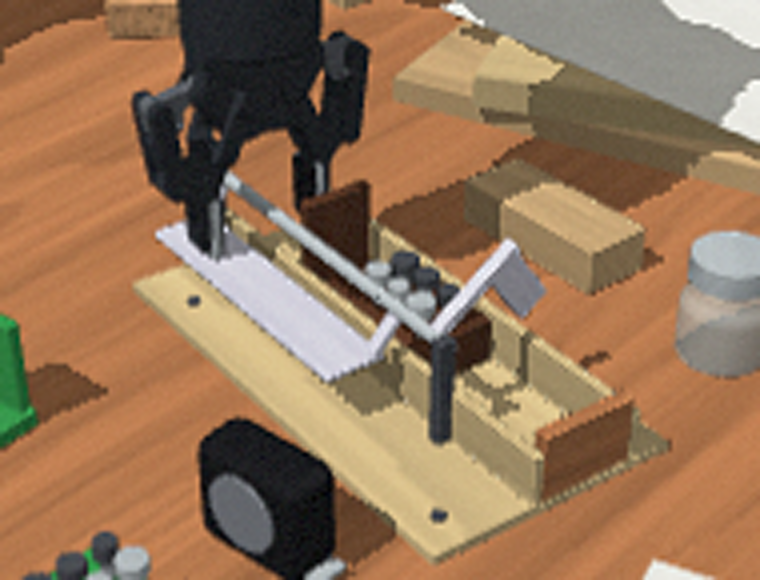

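```bash
cat > ang.py <<'E'
from h import *
q=[0.6286482,0.15561927,-0.23017819]
for a in (.0,.3,.4,.5,.6,.7,.8,.85):
    o=[]
    for x,y,z in [(4,5,22),(4,25,22),(-4,25,62)]:
        dy,dz=y+34,z-62
        o.append(((proj("scene",cw(q,[x,-34+dy*np.cos(a)-dz*np.sin(a),62+dy*np.sin(a)+dz*np.cos(a)]))[0]-[240,110])*4).round(0).tolist())
    print(a,o)
E
python3 ang.py
```

```text
0.0 [[495.0, 378.0], [525.0, 365.0], [519.0, 294.0]]
0.3 [[511.0, 350.0], [540.0, 329.0], [517.0, 267.0]]
0.4 [[515.0, 341.0], [544.0, 317.0], [514.0, 259.0]]
0.5 [[519.0, 331.0], [546.0, 305.0], [511.0, 252.0]]
0.6 [[521.0, 322.0], [547.0, 293.0], [506.0, 245.0]]
0.7 [[523.0, 312.0], [548.0, 282.0], [501.0, 239.0]]
0.8 [[524.0, 303.0], [547.0, 271.0], [495.0, 234.0]]
0.85 [[524.0, 298.0], [546.0, 265.0], [492.0, 232.0]]
```

The blade corners match a gate angle of about 0.62, well above the 0.4 needed. I'll push now.

Request:
jog_arm:
  targets:
    - {"linear": [0,4,0],"angular": [0,0,0],"hand": 60}
    - {"linear": [0,9,0],"angular": [0,0,0],"hand": 60}
    - {"linear": [0,14,0],"angular": [0,0,0],"hand": 60}
    - {"linear": [0,19,0],"angular": [0,0,0],"hand": 60}
    - {"linear": [0,24,0],"angular": [0,0,0],"hand": 60}
    - {"linear": [0,29,0],"angular": [0,0,0],"hand": 60}
    - {"linear": [0,34,0],"angular": [0,0,0],"hand": 60}
    - {"linear": [0,34,0],"angular": [0,0,0],"hand": 60}

```text
time: 5.88
eef_pos: [0.4952, 0.1513, 0.0349]
tool_rot: [0.0, 0.784, 0.621, -0.001]
ft_force: [-2.4, 0.4, 4.4]
grip_width: 0.0602
```

```bash
python3 rel.py -54 -34 36; python3 look.py 4
```

```text
now chute mm [-129.   -34.6   34.9] world tgt [0.568 0.135 0.036]
linear [ 0.6 75.  -1.1] ang [-0.01  0.01 -0.  ]
t 5.875 F [-2.4  0.4  4.4] w 0.060159813056894156
```

View pics/scene4.png

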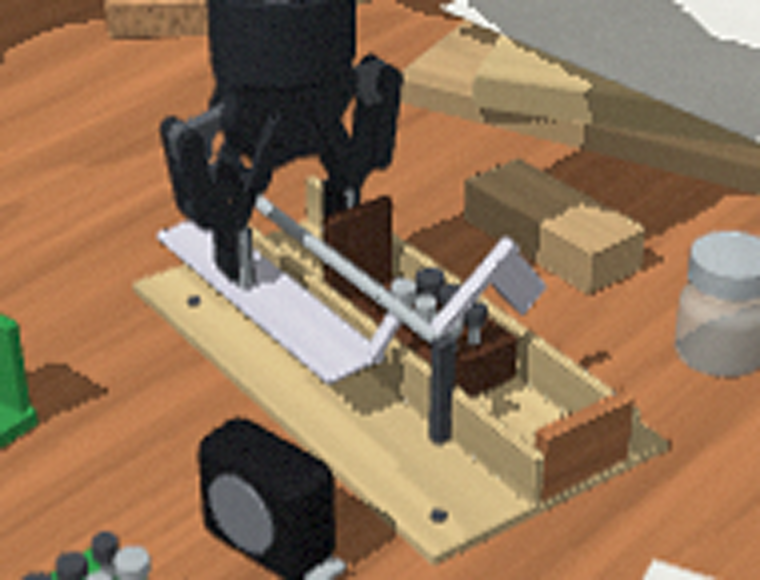

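The rack is sliding, the gate is still fully open, and the rack is flat.

Request:
jog_arm:
  targets:
    - {"linear": [0,5,0],"angular": [0,0,0],"hand": 60}
    - {"linear": [0,10,0],"angular": [0,0,0],"hand": 60}
    - {"linear": [0,15,0],"angular": [0,0,0],"hand": 60}
    - {"linear": [0,20,0],"angular": [0,0,0],"hand": 60}
    - {"linear": [0,25,0],"angular": [0,0,0],"hand": 60}
    - {"linear": [0,30,0],"angular": [0,0,0],"hand": 60}
    - {"linear": [0,35,0],"angular": [0,0,0],"hand": 60}
    - {"linear": [0,40,0],"angular": [0,0,0],"hand": 60}
    - {"linear": [0,45,0],"angular": [0,0,0],"hand": 60}
    - {"linear": [0,50,0],"angular": [0,0,0],"hand": 60}
    - {"linear": [0,55,0],"angular": [0,0,0],"hand": 60}
    - {"linear": [0,60,0],"angular": [0,0,0],"hand": 60}
    - {"linear": [0,65,0],"angular": [0,0,0],"hand": 60}
    - {"linear": [0,65,0],"angular": [0,0,0],"hand": 60}

```text
time: 7.72
eef_pos: [0.5598, 0.1367, 0.0355]
tool_rot: [0.001, 0.784, 0.621, 0.001]
ft_force: [-1.2, -0.5, 2.9]
grip_width: 0.0605
```

```bash
python3 rel.py -52 -34 36; python3 look.py 5
```

```text
now chute mm [-62.7 -34.1  35.5] world tgt [0.57  0.134 0.036]
linear [ 0.1 10.7 -0.5] ang [ 0.02 -0.   -0.  ]
t 7.725 F [-1.2 -0.5  2.9] w 0.06050666124958797
```

View pics/scene5.png

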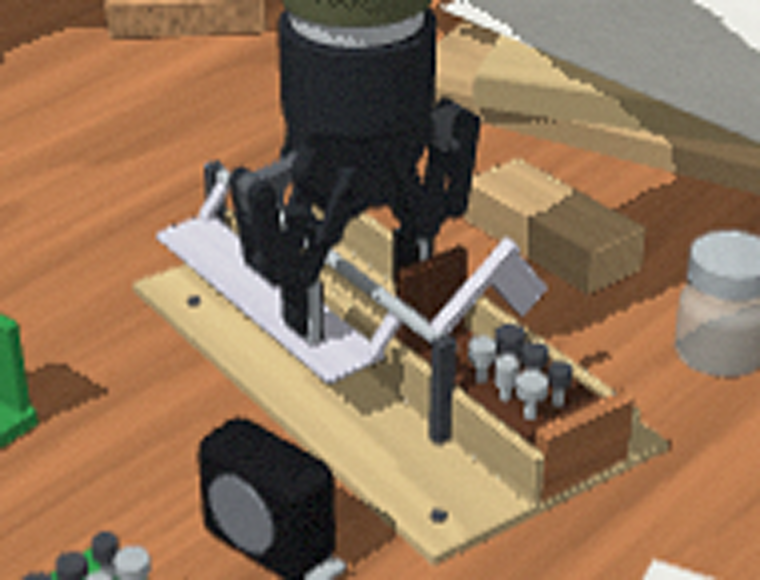

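View pics/top5.png

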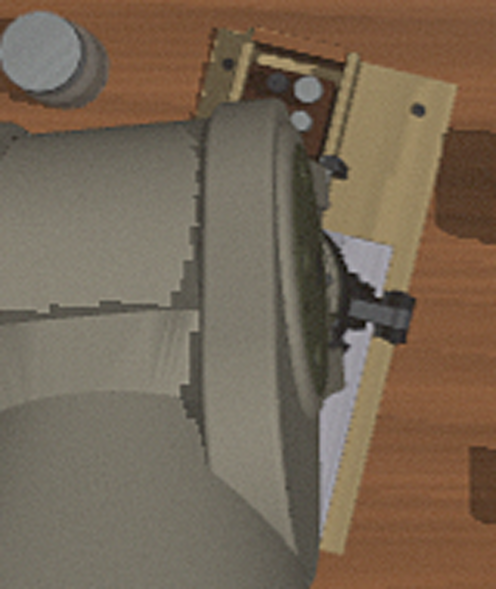

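About 10 mm remain, and the top view shows a gap before the end stop at about (295,65). I'll finish slowly and watch the force.

Request:
jog_arm:
  targets:
    - {"linear": [0,3,0],"angular": [0,0,0],"hand": 60}
    - {"linear": [0,5,0],"angular": [0,0,0],"hand": 60}
    - {"linear": [0,7,0],"angular": [0,0,0],"hand": 60}
    - {"linear": [0,9,0],"angular": [0,0,0],"hand": 60}
    - {"linear": [0,10,0],"angular": [0,0,0],"hand": 60}
    - {"linear": [0,10,0],"angular": [0,0,0],"hand": 60}

```text
time: 8.57
eef_pos: [0.5677, 0.1351, 0.0354]
tool_rot: [-0.001, 0.783, 0.621, -0.0]
ft_force: [-4.9, 1.3, 6.5]
grip_width: 0.0601
```

```bash
python3 rel.py -52 -34 36; python3 look.py 6
```

```text
now chute mm [-54.7 -33.9  35.4] world tgt [0.57  0.134 0.036]
linear [-0.1  2.7 -0.6] ang [-0.01 -0.01  0.01]
t 8.575 F [-4.9  1.3  6.5] w 0.06005131126417764
```

View pics/top6.png

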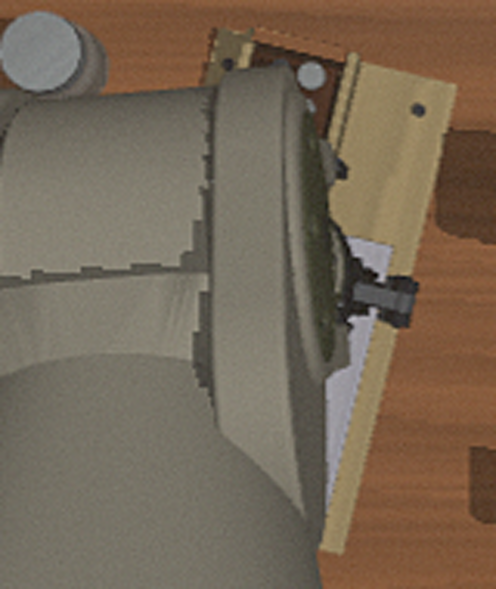

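View pics/scene6.png

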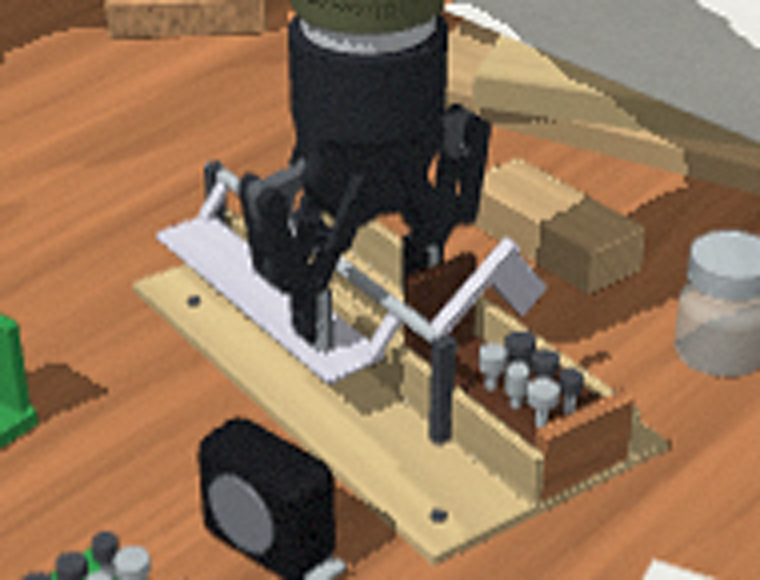

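Request:
jog_arm:
  targets:
    - {"linear": [0,1,0],"angular": [0,0,0],"hand": 60}
    - {"linear": [0,2,0],"angular": [0,0,0],"hand": 60}
    - {"linear": [0,3,0],"angular": [0,0,0],"hand": 60}
    - {"linear": [0,4,0],"angular": [0,0,0],"hand": 60}
    - {"linear": [0,4,0],"angular": [0,0,0],"hand": 60}

```text
time: 9.3
eef_pos: [0.5697, 0.1347, 0.0353]
tool_rot: [-0.002, 0.783, 0.622, -0.001]
ft_force: [-10.1, 1.6, 9.3]
grip_width: 0.0601
```

```bash
python3 rel.py -52 -34 36
```

```text
now chute mm [-52.6 -33.8  35.3] world tgt [0.57  0.134 0.036]
linear [-0.2  0.6 -0.7] ang [-0.04 -0.01  0.01]
t 9.3 F [-10.1   1.6   9.3] w 0.060067467308293494
```

Request:
jog_arm:
  targets:
    - {"linear": [0,1,0],"angular": [0,0,0],"hand": 60}
    - {"linear": [0,2,0],"angular": [0,0,0],"hand": 60}
    - {"linear": [0,2,0],"angular": [0,0,0],"hand": 60}
    - {"linear": [0,2,0],"angular": [0,0,0],"hand": 60}

```text
time: 9.8
eef_pos: [0.5697, 0.1347, 0.0353]
tool_rot: [-0.003, 0.783, 0.622, -0.002]
ft_force: [-14.5, 3.4, 13.4]
grip_width: 0.06
```

```bash
python3 rel.py -52 -34 36; python3 look.py 7
```

```text
now chute mm [-52.6 -33.8  35.3] world tgt [0.57  0.134 0.036]
linear [-0.2  0.6 -0.8] ang [-0.07 -0.01  0.02]
t 9.8 F [-14.5   3.4  13.4] w 0.059998572779936324
```

View pics/scene7.png

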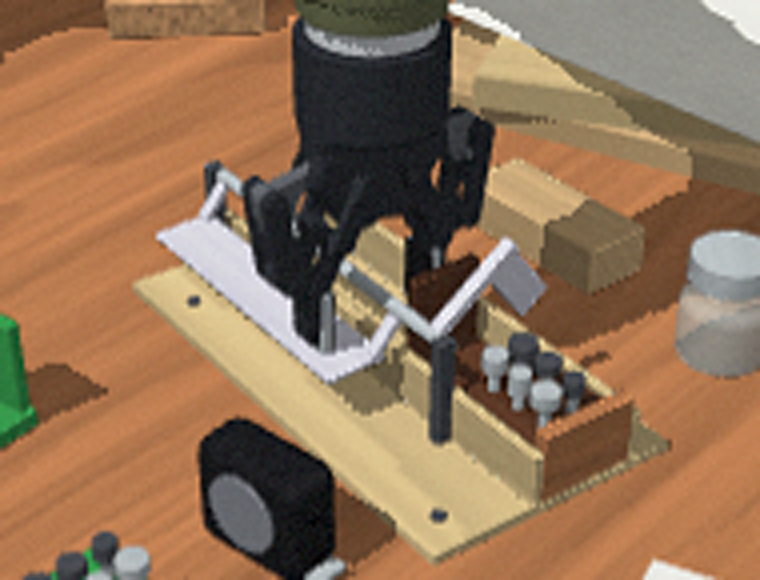

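The tool has stalled at chute x = -52.6, where home predicts -52, and the force is rising, so the block is on the stop. I'll back off while still pressing the paddle, then lift.

Request:
jog_arm:
  targets:
    - {"linear": [0,-3,0],"angular": [0,0,0],"hand": 60}
    - {"linear": [0,-6,0],"angular": [0,0,0],"hand": 60}
    - {"linear": [0,-10,0],"angular": [0,0,0],"hand": 60}
    - {"linear": [0,-15,0],"angular": [0,0,0],"hand": 60}
    - {"linear": [0,-18,0],"angular": [0,0,0],"hand": 60}
    - {"linear": [0,-18,0],"angular": [0,0,0],"hand": 60}

```text
time: 10.65
eef_pos: [0.557, 0.1377, 0.0356]
tool_rot: [0.0, 0.784, 0.621, 0.001]
ft_force: [2.0, 0.1, 5.6]
grip_width: 0.0598
```

```bash
python3 rel.py -66 -34 36; python3 look.py 8
```

```text
now chute mm [-65.7 -33.8  35.6] world tgt [0.557 0.138 0.036]
linear [-0.2 -0.3 -0.4] ang [ 0.01 -0.01  0.  ]
t 10.65 F [2.  0.1 5.6] w 0.05981661302919031
```

View pics/scene8.png

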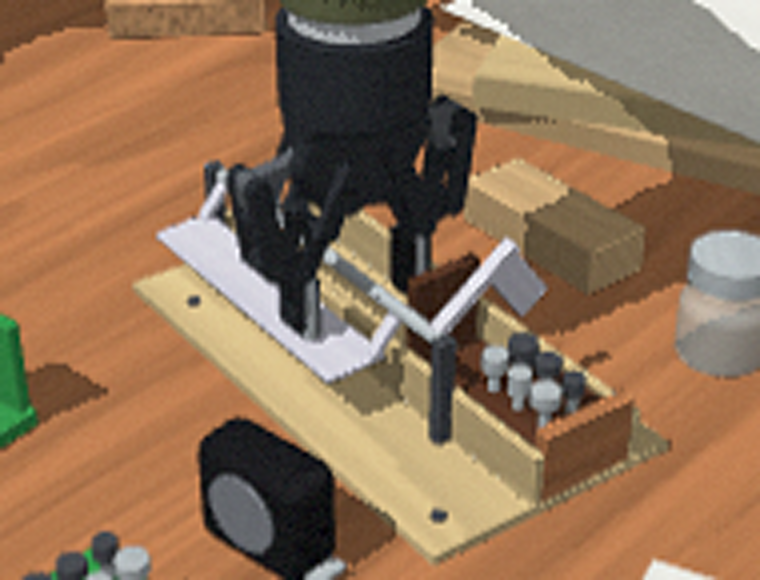

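The rack stayed home and the finger has left the tab. Lifting now.

Request:
jog_arm:
  targets:
    - {"linear": [0,0,-4],"angular": [0,0,0],"hand": 60}
    - {"linear": [0,0,-8],"angular": [0,0,0],"hand": 60}
    - {"linear": [0,0,-12],"angular": [0,0,0],"hand": 60}
    - {"linear": [0,0,-16],"angular": [0,0,0],"hand": 60}
    - {"linear": [0,0,-20],"angular": [0,0,0],"hand": 60}
    - {"linear": [0,0,-24],"angular": [0,0,0],"hand": 60}
    - {"linear": [0,0,-28],"angular": [0,0,0],"hand": 60}
    - {"linear": [0,0,-33],"angular": [0,0,0],"hand": 60}
    - {"linear": [0,0,-40],"angular": [0,0,0],"hand": 60}
    - {"linear": [0,0,-60],"angular": [0,0,0],"hand": 60}
    - {"linear": [0,0,-90],"angular": [0,0,0],"hand": 60}
    - {"linear": [0,0,-130],"angular": [0,0,0],"hand": 60}
    - {"linear": [0,-40,-160],"angular": [0,0,0],"hand": 60}
    - {"linear": [0,-80,-170],"angular": [0,0,0],"hand": 60}
    - {"linear": [0,-120,-170],"angular": [0,0,0],"hand": 60}
    - {"linear": [0,-120,-170],"angular": [0,0,0],"hand": 60}
    - {"linear": [0,-120,-170],"angular": [0,0,0],"hand": 60}

```text
time: 12.88
eef_pos: [0.4406, 0.1649, 0.2058]
tool_rot: [0.0, 0.784, 0.621, 0.001]
ft_force: [-0.4, 0.5, 0.4]
grip_width: 0.0599
```

```bash
python3 rel.py -66 -34 36; python3 look.py 9
```

```text
now chute mm [-185.2  -33.9  205.8] world tgt [0.557 0.138 0.036]
linear [ -0.3 119.  170. ] ang [ 0.02 -0.01  0.  ]
t 12.875 F [-0.4  0.5  0.4] w 0.059913235716119846
```

View pics/scene9.png

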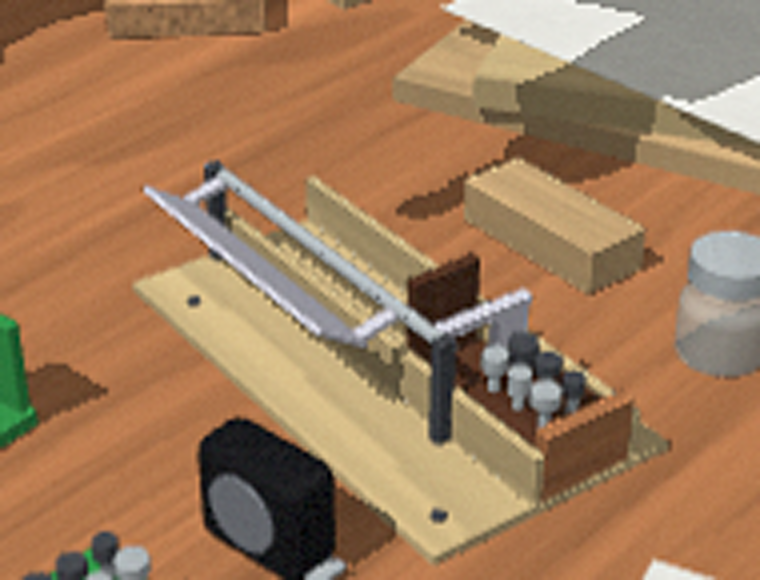

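View pics/top9.png

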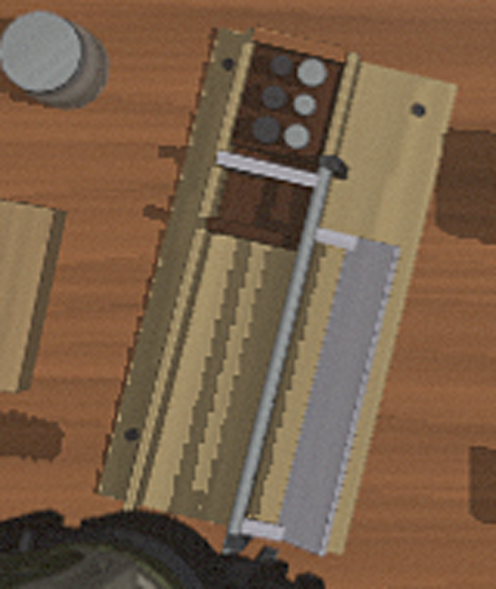

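The gate is closed behind the block: its upper corner at (526,292) in the scene view is where it started. The block is up against the end stop, and nothing else has moved. Handing in.

```bash
python3 -c "
from plant import bot; print(bot.hand_in())"
```

```text
the job is handed in; nothing more can be done
None
```

The rack is home against the end stop and the gate has closed behind the block. I handed the job in at about 13 s of the 48 s allowed. The hand-in gives no verdict, so I don't have the official result.

- **How it was done:** the right fingertip held the paddle at a gate angle of about 0.62 rad, estimated from the picture. The left fingertip pushed the tab from behind until it stalled. I then backed off 13 mm before lifting away.
- **Rack home:** the tool stalled 0.6 mm short of the home position I had calculated, with the push force rising to about 15 N, so the block was on the stop. My position estimates are good to only about 2 mm.
- **After release:** the last pictures show the rack flat and the gate arm back where it started. The jar, tape measure and offcut look unmoved by eye. The arm was clear, with force near zero.

No check failed or disagreed. The force between the gate blade and the rack could not be measured, but the blade stayed clear of the rack in every picture.

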